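# Release the feed cam and push the cake roll one slice forward

### The arm

A 7-joint arm with a two-finger parallel gripper is mounted at the origin on the work surface. World frame = base frame: x ahead of the robot, y to its left, z up, the work surface at z = 0. Lengths are in m, angles in rad, forces in N, time in s.
With the tool pointing down it reaches from about 0.4 to 0.85 m from the base axis. Payload 10.4 kg.
Tool frame: the origin (TCP) lies at the very end of the fingers, on their centre line; the grasp point (between the pads) lies 19 mm behind it; x points along the fingers, y is the direction in which the jaws open and shut, and the axes are right-handed (so a half turn about x gives the same grasp; the last joint's range is limited). The gripper opens to 85 mm and grips with 20 to 120 N. Pads are 22 mm wide; open, the fingers measure 114 mm over their backs; the gripper's body (76 mm by 85 mm) begins 54 mm behind the grasp point. The pads swing forward as they close: fully open they stand 13 mm farther back than shut.
Start: joints at [1.13, 0.332, -0.065, 1.46, 0.022, 1.35, -0.088], TCP at [0.254, -0.571, 0.231] pointing down, gripper open.
Joint ranges: [-2.6, 2.6], [-0.5, 2.12], [-1.47, 1.34], [0.16, 2.42], [-1.27, 4.41], [0.06, 2.06], [-2.6, 2.6]. Speed limits (rad/s): [2.22, 2.22, 2.79, 2.79, 3.14, 3.14, 3.14].

### API

Orientations are given as a unit quaternion [x, y, z, w].
In Python, from workcell import monitor, camera, ticket, regions_of gives the robot as it stands.
- The arm moves only by the tool step_arm, never from a script. Its argument "increments" is a list of rows, each a list of 5 numbers: the finger opening in m, from 0 to 0.0854, then the shift along the world's x, y, z in m, then the turn about the world's z in rad. A call has 1 to 12 rows; each row shifts and turns the commanded pose from where the row before left it; what a row does not reach is not made up. A row lasts 1/12 s, in which the tool goes at most 41.7 mm and 7.16 degrees, less where a joint would pass 70% of its speed; a pose out of reach is approached as far as the arm can. A call with a gripper value outside its range is refused whole. The fingers move at their own pace and stop on an object; "force" is the grip in N (left out, the last holds). Time passes only in rows, so rows that do not move let the fingers close. It gives the time, the measured TCP pose, the force and the opening at its end, in the units of the state.
- monitor.get_obs(): the state, without advancing time (a new reading comes with each control period).
- camera(name): name is "scene" or "top" or "wrist"; returns a dict with "color" (400x640x3 uint8, red, green, blue), "range_z" (400x640 float32, m along the optical axis (not along the pixel's ray), 0 where there is no reading), "fx", "fy", "cx", "cy" (pixels), "cam_to_world" (4x4, takes a point from camera to world coordinates). Camera axes: x right, y up, looking along -z (the intrinsics and any distortion apply to the point x, -y, -z); pixel columns grow to the right and rows downward; lengths in m; the calibration is good to about 2 mm. A picture is of the moment at which its call begins.
- ticket.hand_in(): hands the job in, once; it reports no verdict.
Trained networks look in a picture, given as the dict that the camera call returned (one of the last four; its "shot" number tells which), for a name from the list of things; names that differ only in an ending like _2 or _b are one class to them, and where a whole thing is asked for, a point or a joint stands for the part that bears it (a point fixed in the world has none). Each returns a list of dicts, best first, with "p" (0 to 1); they miss things now and then, are a little off and sometimes report something else, mostly with a low value. They report only what shows in the picture. A call takes as long as a camera call. They do not tell look-alikes from the thing itself.
- regions_of(picture, query): "region" (400x640 bool, what is visible of it) and "centre" ([row, column] in pixels, amid what is visible of it).
The state is a dict: "clock": time; "joint_pos": joint angles; "joint_velocities": joint speeds; "tau": joint torques, N m; "position": TCP position; "ee_rot": TCP orientation; "ft_force": force on the tool from outside, world axes, zero at the start; "torque": the same for the moment, N m; "grip_width": opening from 0.0 (shut) to 1.0 (fully open).
Only numpy, scipy, OpenCV 4.12 (cv2) and the standard library are available. Lean on these libraries where they do the work, as an engineer would, in place of code of your own. Each camera call takes 0.05 s, during which the arm holds its last target. There are 200 camera calls.

### The job

Feed the cake roll one slice on: first swing the cam's lever round, by pushing its knob with the fingertips, until it points straight away from the pusher, at the small stud on the board, so that the cam's low point faces the pusher's shoe. Only then push the pusher's upright plate forward until the pusher is fully home, with the cam left at its low point. Only push: pick nothing up, keep the roll in its cradle, do not disturb the bowl, jar, cutter ring and spatula, and finish clear of everything.

Things in the scene. Friction and masses are not known exactly. Their poses are not given: they have to be found in the camera images.
- feeder: The fixed roll feeder: a white board 320 x 220 x 20 mm on the bench. Origin: centre of its underside; x = feed direction (forward), y = left of it, z up. Right half (y = -50 mm): the cradle, two steel rods along x (12 mm thick, 44 mm apart, tops 34 mm above the bench), which carries the roll, with the pusher behind it. Left half: the cam, its upright axis at x = -9, y = 50 mm.
- stud (a point): Small dark stud (8 mm across) on the board, 115 mm forward (+x) of the cam's axis: the lever points at it when the cam is at its low point. The point is its top, 28 mm above the bench.
- knife_guide (a point): Middle of the knife guide near the cradle's front end, 20 mm above the bench: four slim steel posts, 8 mm square, tops 95 mm above the bench, 6 mm in front of and behind this point and 42 mm to its left and right. The roll passes between them.
- cam (a joint): Angle of the cam (rad), counter-clockwise from above: 0 = lever points along the feeder's +x at the stud, low point towards the shoe; +1.57 = lever points to its +y. Turns from -0.9 to 2.6; starts at 1.4 to 2.3, so the lever is to be pushed clockwise. Stiff: needs about 4 N at the knob (0.35 N m) and stays where it is left; no stop at 0.
- cam_axis (a point): Point on the cam's axis at the top of the cam plate, 46 mm above the bench. The cam is an aluminium disc 60 mm across, 16 mm thick, turning about a point 16 mm off its centre: its rim is 46 mm from the axis on the lever's side (high point) and 14 mm on the opposite side (low point).
- lever_knob (a point): Top centre of the black upright cylindrical knob at the end of the cam's lever: 18 mm diameter, from 42 to 95 mm above the bench, its centre 85 mm from the cam's axis. The flat steel lever (14 mm wide, top 54 mm above the bench) joins it to the cam.
- pusher (a joint): Travel of the pusher slide (m) along the feeder's +x: 0 = rearmost, 0.045 = fully home at its end stop; starts at 0 to 0.006. About 3 N of friction, plus up to about 4 N for the roll; it stays where it is left. Unless the cam is near its low point, the shoe meets the cam's rim and the pusher stops short of home (10 mm or more at the cam's starting angles).
- push_plate (a point): Middle of the top edge of the rear (pushed) face of the pusher's upright aluminium plate, which stands across the cradle: 66 mm wide along the feeder's y, 8 mm thick, from 36 to 110 mm above the bench. Behind it, low, lies its dark runner, 26 mm wide, 50 mm long, top 36 mm above the bench.
- shoe (a point): Middle of the front face of the pusher's steel follower shoe, which faces the cam: 40 mm wide, from 30 to 52 mm above the bench, 24 mm ahead of the plate's rear face and 100 mm left of its middle. A bar (14 mm front to back, top 52 mm above the bench) joins it to the plate, and it moves with it.
- roll_center (a point): Centre of the chocolate cake roll lying in the cradle along the feeder's x: 60 mm diameter, 150 mm long, about 0.35 kg, centre 56.5 mm above the bench; 3 to 21 mm in front of the pusher's plate at the start. Firm, pushed along by the plate.
- bowl_center (a point): Middle (33 mm up) of a steel bowl, 124 mm across, 65 mm high, on the bench to the right of the feeder. Not to be disturbed.
- jar_center (a point): Middle (48 mm up) of a glass jar, 66 mm across, 95 mm high, on the bench to the left of the feeder, near its front end. Not to be disturbed.
- cutter_center (a point): Middle (22 mm up) of a steel pastry cutter ring, 60 mm across, 45 mm high, on the bench to the right of the feeder. Not to be disturbed.
- scraper: A spatula 240 mm long lying on the bench to the left of the feeder, roughly along the feeder's x. Not to be disturbed.
Mind the look-alikes: they are no part of the job. Leave any orange or purple look-alike of the part that bears roll_center alone.

How it is judged:
On the way, in this order (a step that is already met when the one before it is completed fails the run):
1. the cam is turned to its low point (within 20 degrees) while the pusher is still at the rear (within 15 mm) (value of joint cam between -0.35 and 0.35 rad and value of joint pusher below 0.015 m), for 0.2 s.
2. the pusher is fully home (within 4 mm) with the cam at its low point (value of joint pusher above 0.041 m and value of joint cam between -0.35 and 0.35 rad), for 0.2 s.
At the end, for the whole second after the job is handed in: The cam is within 20 degrees of its low point, the pusher is within 4 mm of fully home, and the roll lies at rest in the cradle, fed forward in front of the plate (its rear end no more than about 30 mm ahead of it) (all of step 2 and x of roll_center in the frame of feeder between 0.026 and 0.065 m and z of roll_center in the frame of feeder between 0.05 and 0.062 m and linear speed of roll below 0.02 m/s); the robot touches nothing.
It fails at once if the pusher is driven forward (more than 15 mm from its rear end) while the cam is more than 23 degrees from its low point (value of joint pusher above 0.015 m and not (value of joint cam between -0.4 and 0.4 rad)).
It fails at once if the cake roll is lifted (15 mm) or thrown sideways out of its cradle (z of roll_center in the frame of feeder above 0.0715 m or y of roll_center in the frame of feeder above -0.025 m or y of roll_center in the frame of feeder below -0.075 m).
It fails at once if the bowl, jar, cutter ring or spatula is moved by more than 25 mm, or lifted (distance of any of bowl_center, jar_center, cutter_center, scraper from where it was at the start of the episode above 0.025 m).
It also fails if it takes over 54 s, if anything falls off the work surface, if the arm or the gripper's body presses on something with over 40 N, if the wrist force passes 120 N, or if a joint passes its speed limit or range.

## Working session

There is one attempt and no reset: what is moved stays moved. The work goes in short steps, Python scripts to look and compute and a tool call to move; the robot and the scene stay as the last step left them, time stands still between calls to the robot, and variables do not carry over. Pictures are saved under pics/ and viewed, about 8 in all and at most 12, crops included, and the job is handed in when it is done.

Besides the shell and the picture viewer there is one more tool, called after "Call:" as name(argument=value, ...), one argument or row to a line, values as JSON. step_arm: Moves the arm, as the interface text tells. Its arguments: {"type":"object","properties":{"increments":{"type":"array"},"force":{"type":"number"}},"required":["increments"]}

```bash
mkdir -p pics; cat > h.py <<'E'
import numpy as np, cv2
from workcell import monitor, camera, ticket, regions_of
def pts(p,rc):
    rc=np.atleast_2d(rc); r=rc[:,0].astype(int); c=rc[:,1].astype(int); z=p['range_z'][r,c]
    X=np.c_[(c-p['cx'])/p['fx']*z, -(r-p['cy'])/p['fy']*z, -z, np.ones(len(z))]
    return (X@np.array(p['cam_to_world']).T)[:,:3][z>0]
def save(p,n): cv2.imwrite('pics/'+n+'.png',p['color'][:,:,::-1])
E
python3 - <<'E'
from h import *
for n in ('top','scene'):
    p=camera(n); save(p,n+'1'); print(n,[k for k in p])
    for q in ('feeder','stud','knife_guide','cam','lever_knob','push_plate','shoe','roll_center','bowl_center','jar_center','cutter_center','scraper'):
        try:
            for d in regions_of(p,q)[:3]:
                P=pts(p,np.argwhere(d['region']))
                print(q,round(d['p'],2),np.round(d['centre']),np.round(np.median(P,0),3),np.round(np.percentile(P,2,0),3),np.round(np.percentile(P,98,0),3))
        except Exception as e: print(q,e)
print(monitor.get_obs())
E
```

```text
top ['color', 'range_z', 'fx', 'fy', 'cx', 'cy', 'cam_to_world', 'shot']
feeder 0.74 [205. 330.] [ 0.55  -0.026  0.02 ] [ 0.409 -0.151  0.016] [0.716 0.069 0.092]
feeder 0.31 [227. 428.] [ 0.483 -0.254  0.028] [ 0.456 -0.272  0.003] [ 0.509 -0.215  0.046]
stud 0.81 [207. 331.] [ 0.552 -0.026  0.021] [ 0.41  -0.15   0.017] [0.715 0.069 0.092]
knife_guide 0.66 [207. 332.] [ 0.55  -0.025  0.02 ] [ 0.409 -0.151  0.016] [0.716 0.071 0.092]
cam 0.8 [208. 310.] [0.543 0.03  0.047] [ 0.521 -0.005 -0.   ] [0.575 0.096 0.096]
lever_knob 0.95 [207. 308.] [0.543 0.029 0.047] [ 0.521 -0.005  0.021] [0.575 0.093 0.096]
push_plate 0.7 [238. 356.] [ 0.474 -0.077  0.051] [ 0.43  -0.125  0.026] [0.489 0.016 0.112]
shoe 0.77 [235. 361.] [ 0.474 -0.084  0.051] [ 0.428 -0.124  0.019] [0.489 0.015 0.112]
roll_center 0.88 [ 96. 236.] [0.822 0.207 0.055] [0.782 0.135 0.019] [0.864 0.273 0.062]
roll_center 0.77 [299. 437.] [ 0.323 -0.264  0.055] [ 0.268 -0.34  -0.   ] [ 0.374 -0.195  0.062]
bowl_center 0.62 [154. 421.] [ 0.674 -0.252  0.027] [ 0.613 -0.296  0.002] [ 0.722 -0.189  0.066]
jar_center 0.96 [158.
[... 1691 characters left out ...]
 0.254 0.021]
{'clock': 1.3, 'joint_pos': array([ 1.13038567,  0.33221303, -0.06467626,  1.46012151,  0.02159245,
        1.3499337 , -0.08850531]), 'joint_velocities': array([-0.00069153, -0.00043681, -0.00209583,  0.00165244, -0.00117897,
       -0.00058318, -0.00011813]), 'tau': array([ 4.64252007e-04, -6.25222278e+01,  4.92187729e-02, -3.91824818e+01,
        1.65362150e-02,  1.70593743e-03,  2.29409648e-05]), 'position': array([ 0.25360455, -0.57123487,  0.23131904]), 'ee_rot': array([ 0.6917412 ,  0.1466322 , -0.69172904,  0.14664256]), 'ft_force': array([-0.13475775,  0.69628506, -0.57012452]), 'torque': array([-0.00352307,  0.03367077, -0.01971006]), 'grip_width': 1.0023129703968834}
```

```bash
python3 - <<'E'
from h import *
im=cv2.imread('pics/top1.png')[60:340,180:480]; cv2.imwrite('pics/a.png',cv2.resize(im,None,fx=2.1,fy=2.1,interpolation=cv2.INTER_CUBIC))
p=camera('top')
def hgt(lo,hi,box):
    rc=np.argwhere(p['range_z']>0); P=pts(p,rc)
    m=(P[:,2]>lo)&(P[:,2]<hi)&(P[:,0]>box[0])&(P[:,0]<box[1])&(P[:,1]>box[2])&(P[:,1]<box[3]); return P[m]
# board
B=hgt(.014,.026,(.3,.8,-.25,.12)); r=cv2.minAreaRect(B[:,:2].astype(np.float32)*1000); print('board',r)
K=hgt(.088,.1,(.45,.63,-.02,.12)); print('knob',len(K),K.mean(0),K.min(0),K.max(0))
L=hgt(.103,.118,(.4,.55,-.2,.05)); print('plate',len(L),L.mean(0),cv2.minAreaRect(L[:,:2].astype(np.float32)*1000))
for n,bx in(('posts',(.62,.75,-.2,.06)),):
    Q=hgt(.085,.1,bx); print(n,np.round(Q[:,:2],3).tolist())
R=hgt(.075,.095,(.45,.7,-.15,-.04)); print('roll',cv2.minAreaRect(R[:,:2].astype(np.float32)*1000), R[:,2].max())
S=hgt(.04,.06,(.4,.56,-.05,.05)); print('shoe-ish',len(S))
E
```

```text
board ((534.2462158203125, -69.50526428222656), (359.14837646484375, 396.58660888671875), 89.79653930664062)
knob 47 [0.53617853 0.08979211 0.09442163] [0.52862084 0.08193593 0.08922377] [0.54511053 0.09816281 0.0986639 ]
plate 104 [ 0.48018899 -0.10005962  0.1098868 ] ((480.1192321777344, -100.04756164550781), (7.965303897857666, 64.17943572998047), 4.782637596130371)
posts [[0.671, -0.121], [0.671, -0.124], [0.671, -0.126], [0.671, -0.129], [0.669, -0.122], [0.669, -0.124], [0.669, -0.126], [0.669, -0.128], [0.667, -0.122], [0.667, -0.124], [0.666, -0.126], [0.666, -0.128], [0.666, -0.044], [0.666, -0.122], [0.665, -0.125], [0.666, -0.127], [0.664, -0.04], [0.664, -0.042], [0.664, -0.044], [0.662, -0.04], [0.661, -0.042], [0.661, -0.044], [0.659, -0.124], [0.66, -0.126], [0.659, -0.128], [0.66, -0.04], [0.659, -0.042], [0.659, -0.044], [0.657, -0.123], [0.657, -0.126], [0.657, -0.128], [0.657, -0.131], [0.658, -0.04], [0.655, -0.124], [0.655, -0.126], [0.655, -0.128], [0.655, -0.131], [0.653, -0.124], [0.653, -0.127], [0.653, -0.129], [0.652, -0.039], [0.652, -0.042], [0.652, -0.04
[... 993 characters left out ...]
], [0.633, -0.096], [0.633, -0.098], [0.631, -0.074], [0.631, -0.081], [0.631, -0.084], [0.631, -0.086], [0.631, -0.088], [0.631, -0.093], [0.631, -0.096], [0.629, -0.079], [0.628, -0.086], [0.628, -0.091], [0.628, -0.093], [0.628, -0.098], [0.628, -0.1], [0.626, -0.079], [0.626, -0.081], [0.626, -0.084], [0.626, -0.086], [0.626, -0.088], [0.626, -0.098], [0.624, -0.074], [0.624, -0.081], [0.624, -0.084], [0.624, -0.088], [0.623, -0.093], [0.624, -0.095], [0.622, -0.079], [0.622, -0.081], [0.621, -0.084], [0.621, -0.088], [0.621, -0.095], [0.621, -0.098]]
roll ((573.5322875976562, -94.5384521484375), (190.70782470703125, 89.39484405517578), 6.011786937713623) 0.09470980660715855
shoe-ish 607
```

View pics/a.png

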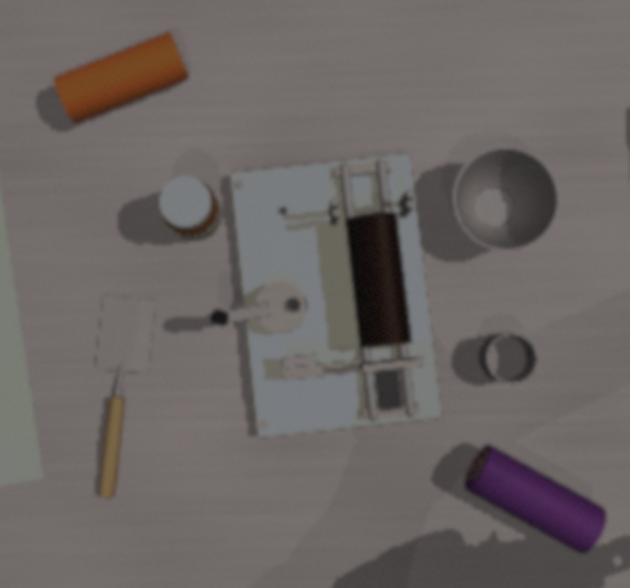

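View pics/scene1.png

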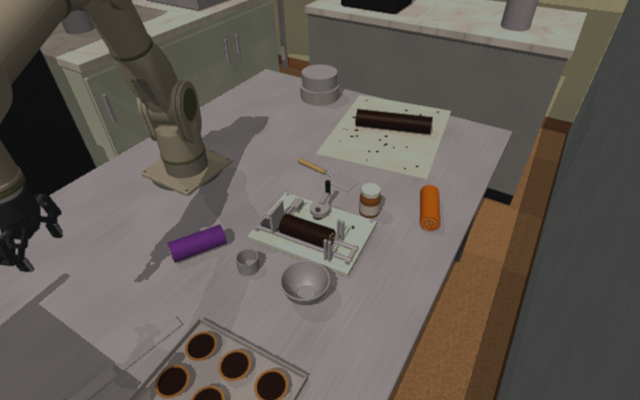

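Both pictures agree. The top crop shows the cam axis bolt at about (293,305), the knob at (219,317), the stud at (283,211), the plate at about y=360 and the roll between the posts. Orange and purple are decoys. Feeder yaw is about 5°.

```bash
cat >> h.py <<'E'
def ray(p,r,c,h):
    M=np.array(p['cam_to_world']); d=M[:3,:3]@np.array([(c-p['cx'])/p['fx'],-(r-p['cy'])/p['fy'],-1]); o=M[:3,3]
    return o+d*(h-o[2])/d[2]
E
python3 - <<'E'
from h import *
from scipy.spatial.transform import Rotation as R
p=camera('top')
px=lambda x,y:(60+(y+.5)/2.1-.5,180+(x+.5)/2.1-.5)
ax=ray(p,*px(293,305),.05); st=ray(p,*px(283,211),.028)
for n,q in(('ax',(293,305)),('stud',(283,211))):
    r,c=px(*q); print(n,pts(p,[[round(r)+i,round(c)] for i in(-1,0,1)]).round(4).tolist())
print('ax',ax,'stud',st); d=(st-ax)[:2]; print(np.linalg.norm(d),np.degrees(np.arctan2(d[1],d[0])))
for q in((232,175),(410,155),(258,435),(440,415)): print('corner',ray(p,*px(*q),.02).round(4))
print(R.from_quat(monitor.get_obs()['ee_rot']).as_matrix().round(3))
E
```

```text
ax [[0.5522, 0.0074, 0.0503], [0.5498, 0.0074, 0.0505], [0.5472, 0.0075, 0.053]]
stud [[0.6672, 0.0177, 0.0245], [0.6641, 0.0177, 0.028], [0.6615, 0.0177, 0.0285]]
ax [0.54983504 0.00680432 0.05      ] stud [0.66351855 0.01644339 0.028     ]
0.11409142395647773 4.846440463267596
corner [0.7102 0.0774 0.02  ]
corner [ 0.7296 -0.1384  0.02  ]
corner [0.3982 0.0516 0.02  ]
corner [ 0.4173 -0.164   0.02  ]
[[ 0.     0.406 -0.914]
 [-0.    -0.914 -0.406]
 [-1.     0.    -0.   ]]
```

Call:
step_arm(
  increments=[
    [0, 0.018, 0.03, 0, 0.072],
    [0, 0.018, 0.03, 0, 0.072],
    [0, 0.018, 0.036, 0, 0.072],
    [0, 0.016, 0.037, 0, 0.072],
    [0, 0.014, 0.037, 0, 0.072],
    [0, 0.014, 0.037, 0, 0.072],
    [0, 0.014, 0.037, 0, 0.072],
    [0, 0.014, 0.037, 0, 0.072],
    [0, 0.014, 0.037, 0, 0.072],
    [0, 0.014, 0.037, 0, 0.072],
    [0, 0.014, 0.037, 0, 0.072],
    [0, 0.014, 0.037, 0, 0.072],
  ],
)

```text
clock: 2.4
position: [0.4359, -0.1404, 0.2317]
ee_rot: [0.566, 0.423, -0.566, 0.424]
ft_force: [0.1, -0.8, 0.6]
grip_width: 0.0
```

Call:
step_arm(
  increments=[
    [0, 0.012, 0.037, 0, 0.074],
    [0, 0.012, 0.037, 0, 0.074],
    [0, 0.01, 0.037, 0, 0.074],
    [0, 0.01, 0.037, 0, 0.074],
    [0, 0.01, 0.037, 0, 0.074],
    [0, 0.011, 0.036, 0, 0.075],
    [0, 0, 0, 0, 0],
    [0, 0, 0, 0, 0],
  ],
)

```text
clock: 3.07
position: [0.5006, 0.0812, 0.2313]
ee_rot: [0.459, 0.539, -0.458, 0.538]
ft_force: [0.1, -1.3, 0.2]
grip_width: -0.004
```

Call:
step_arm(
  increments=[
    [0, 0, 0.0005, -0.03, 0],
    [0, 0, 0.0005, -0.035, 0],
    [0, 0, 0.0005, -0.035, 0],
    [0, 0, 0.0005, -0.03, 0],
    [0, 0, 0.0005, -0.025, 0],
    [0, 0, 0.0005, -0.012, 0],
    [0, 0, 0, 0, 0],
    [0, 0, 0, 0, 0],
  ],
)

```text
clock: 3.73
position: [0.5009, 0.0812, 0.0649]
ee_rot: [0.46, 0.537, -0.46, 0.537]
ft_force: [0.2, 0.4, 1.2]
grip_width: 0.003
```

```bash
python3 - <<'E'
from h import *
print(monitor.get_obs()['position'],monitor.get_obs()['ft_force'])
p=camera('wrist'); save(p,'w1')
p=camera('top'); cv2.imwrite('pics/t2.png',cv2.resize(p['color'][150:270,250:410,::-1],None,fx=4,fy=4,interpolation=cv2.INTER_CUBIC))
# plan: rigid rotation about the axis
A=np.array([.550,.007]); P=monitor.get_obs()['position'][:2]; v=P-A
for n in range(0,110,6):
    a=np.radians(-n); print(n,(A+[v[0]*np.cos(a)-v[1]*np.sin(a),v[0]*np.sin(a)+v[1]*np.cos(a)]).round(4))
E
```

```text
[0.50087647 0.08124243 0.0649368 ] [0.23590005 0.40505072 1.21303579]
0 [0.5018 0.0816]
6 [0.5099 0.0862]
12 [0.5184 0.09  ]
18 [0.5272 0.0928]
24 [0.5363 0.0947]
30 [0.5456 0.0957]
36 [0.5549 0.0957]
42 [0.5641 0.0947]
48 [0.5732 0.0927]
54 [0.582  0.0898]
60 [0.5905 0.086 ]
66 [0.5985 0.0814]
72 [0.606  0.0759]
78 [0.6129 0.0696]
84 [0.6191 0.0627]
90 [0.6246 0.0552]
96 [0.6292 0.0471]
102 [0.633  0.0386]
108 [0.6358 0.0298]
```

View pics/t2.png

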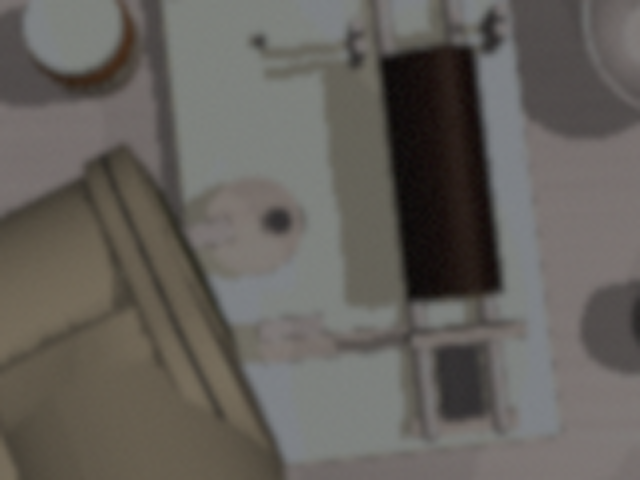

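Call:
step_arm(
  increments=[
    [0, 0.006, 0.0025, 0, 0],
    [0, 0.006, 0.0025, 0, 0],
    [0, 0.0072, 0.0026, 0, -0.087],
    [0, 0.0072, 0.0026, 0, -0.087],
    [0, 0.0076, 0.0013, 0, -0.087],
    [0, 0.0076, 0.0013, 0, -0.087],
    [0, 0, 0, 0, 0],
  ],
)

```text
clock: 4.42
position: [0.5436, 0.0952, 0.0649]
ee_rot: [0.547, 0.449, -0.546, 0.449]
ft_force: [-1.0, -0.5, 0.2]
grip_width: -0.003
```

```bash
python3 - <<'E'
from h import *
p=camera('scene'); cv2.imwrite('pics/s2.png',cv2.resize(p['color'][130:290,230:430,::-1],None,fx=4,fy=3.7,interpolation=cv2.INTER_CUBIC))
E
```

```text
(no output)
```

View pics/s2.png

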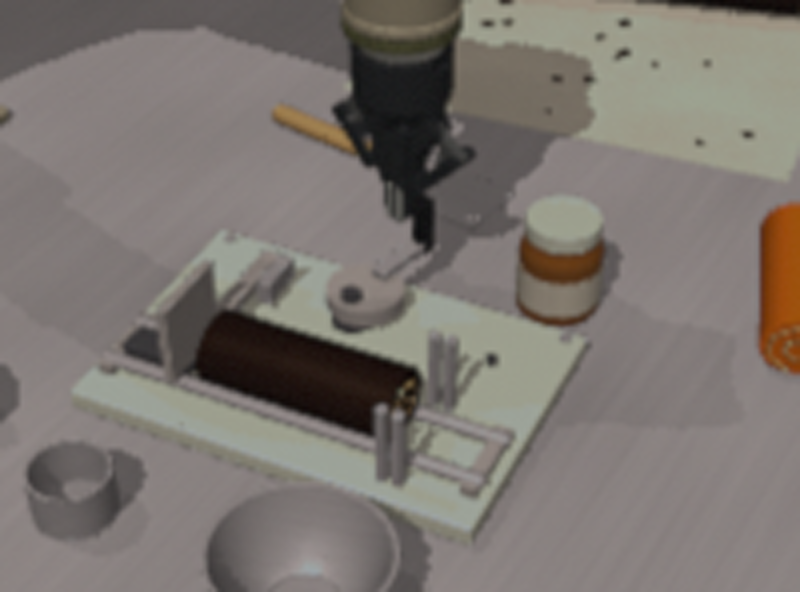

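Call:
step_arm(
  increments=[
    [0, 0.0076, 0, 0.004, -0.087],
    [0, 0.0076, 0, 0.004, -0.087],
    [0, 0.0076, -0.0013, 0, -0.087],
    [0, 0.0076, -0.0013, 0, -0.087],
    [0, 0.0072, -0.0026, 0, -0.087],
    [0, 0.0072, -0.0026, 0, -0.087],
    [0, 0.0066, -0.0038, 0, -0.087],
    [0, 0.0066, -0.0038, 0, -0.087],
    [0, 0, 0, 0, 0],
  ],
)

```text
clock: 5.22
position: [0.601, 0.0799, 0.0726]
ee_rot: [0.667, 0.237, -0.666, 0.236]
ft_force: [0.5, 1.4, 0.6]
grip_width: 0.0
```

Call:
step_arm(
  increments=[
    [0, 0.0058, -0.005, 0, -0.087],
    [0, 0.0058, -0.005, 0, -0.087],
    [0, 0.005, -0.0058, 0, -0.087],
    [0, 0.005, -0.0058, 0, -0.087],
    [0, 0, 0, 0, 0],
  ],
)

```text
clock: 5.63
position: [0.6227, 0.0579, 0.0727]
ee_rot: [0.698, 0.118, -0.697, 0.118]
ft_force: [-0.0, 1.8, 1.0]
grip_width: 0.002
```

```bash
python3 - <<'E'
from h import *
p=camera('top'); cv2.imwrite('pics/t3.png',cv2.resize(p['color'][120:270,240:420,::-1],None,fx=4,fy=4,interpolation=cv2.INTER_CUBIC))
p=camera('scene'); cv2.imwrite('pics/s3.png',cv2.resize(p['color'][130:290,230:430,::-1],None,fx=4,fy=3.7,interpolation=cv2.INTER_CUBIC))
E
```

```text
(no output)
```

View pics/s3.png

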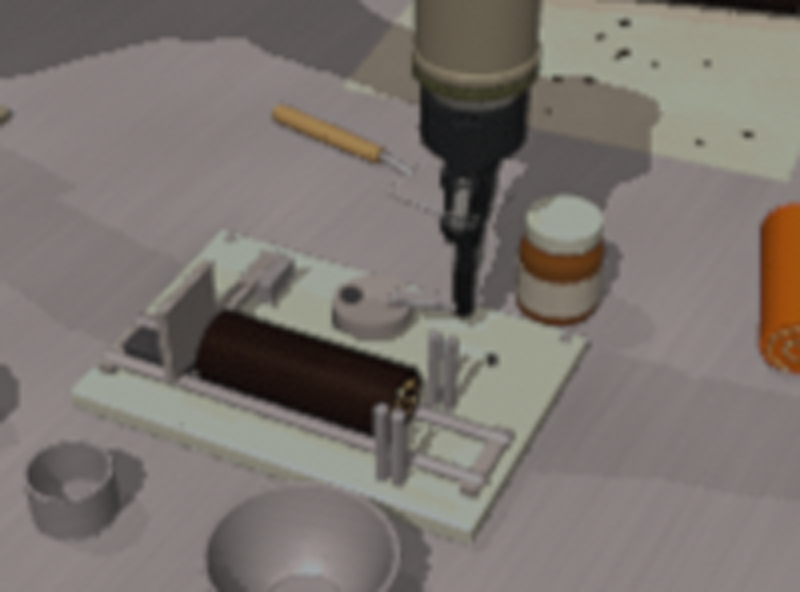

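Call:
step_arm(
  increments=[
    [0, 0.0038, -0.0066, 0, -0.087],
    [0, 0.0038, -0.0066, 0, -0.087],
    [0, 0.0024, -0.0056, 0, -0.07],
    [0, 0, 0, 0, 0],
    [0, 0, 0, 0, 0],
  ],
)

```text
clock: 6.15
position: [0.6315, 0.0386, 0.0724]
ee_rot: [-0.706, -0.034, 0.706, -0.034]
ft_force: [0.4, 0.0, -0.1]
grip_width: -0.002
```

Call:
step_arm(
  increments=[
    [0, 0, 0.006, 0, 0],
    [0, 0, 0.006, 0.01, 0],
    [0, 0, 0, 0.035, 0],
    [0, 0, 0, 0.04, 0],
    [0, 0, 0, 0.04, 0],
    [0, -0.03, 0, 0.02, 0],
    [0, -0.04, 0, 0, 0],
    [0, -0.04, 0, 0, 0],
    [0, -0.04, 0, 0, 0],
    [0, -0.04, 0, 0, 0],
    [0, 0, 0, 0, 0],
    [0, 0, 0, 0, 0],
  ],
)

```text
clock: 7.15
position: [0.4403, 0.051, 0.2184]
ee_rot: [0.707, 0.032, -0.706, 0.034]
ft_force: [0.4, 1.0, 0.8]
grip_width: 0.001
```

```bash
python3 - <<'E'
from h import *
p=camera('top'); cv2.imwrite('pics/t4.png',cv2.resize(p['color'][120:270,240:420,::-1],None,fx=4,fy=4,interpolation=cv2.INTER_CUBIC))
P=pts(p,np.argwhere(p['range_z']>0)); K=P[(P[:,2]>.088)&(P[:,2]<.1)&(abs(P[:,0]-.63)<.025)&(abs(P[:,1]-.015)<.035)]
print(len(K),K.mean(0)); k=K.mean(0)[:2]-[.550,.007]; print(np.linalg.norm(k),np.degrees(np.arctan2(k[1],k[0]))-5)
L=P[(P[:,2]>.103)&(P[:,2]<.118)&(abs(P[:,0]-.48)<.06)&(abs(P[:,1]+.1)<.045)]
print(len(L),L.mean(0))
E
```

```text
43 [0.63418041 0.01731691 0.09444868]
0.08481025920831278 1.9871636704367663
106 [ 0.48030868 -0.10038191  0.10972079]
```

View pics/t4.png

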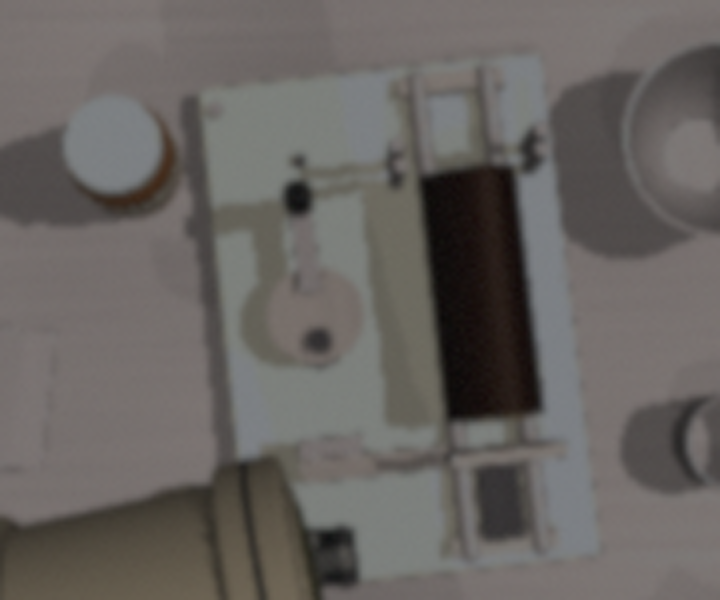

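Call:
step_arm(
  increments=[
    [0, 0.001, -0.038, 0, 0],
    [0, 0.001, -0.038, 0, 0],
    [0, 0.001, -0.038, 0, 0],
    [0, 0.001, -0.038, 0, 0],
    [0, 0, -0.002, -0.035, 0],
    [0, 0, 0, -0.035, 0],
    [0, 0, 0, -0.035, 0],
    [0, 0, 0, -0.035, 0],
    [0, 0, 0, -0.016, 0],
    [0, 0, 0, 0, 0],
    [0, 0, 0, 0, 0],
  ],
)

```text
clock: 8.12
position: [0.4465, -0.103, 0.0611]
ee_rot: [-0.706, -0.033, 0.707, -0.032]
ft_force: [0.4, -0.4, 0.7]
grip_width: -0.001
```

Call:
step_arm(
  increments=[
    [0, 0.004, 0.0003, 0, 0],
    [0, 0.004, 0.0003, 0, 0],
    [0, 0.004, 0.0003, 0, 0],
    [0, 0.004, 0.0003, 0, 0],
    [0, 0.004, 0.0003, 0, 0],
    [0, 0.004, 0.0003, 0, 0],
    [0, 0.004, 0.0003, 0, 0],
    [0, 0.004, 0.0003, 0, 0],
    [0, 0.004, 0.0003, 0, 0],
  ],
)

```text
clock: 8.87
position: [0.4819, -0.1006, 0.0612]
ee_rot: [-0.706, -0.032, 0.707, -0.032]
ft_force: [-7.2, -1.1, 2.8]
grip_width: 0.004
```

Call:
step_arm(
  increments=[
    [0, 0.0035, 0.0003, 0, 0],
    [0, 0.0035, 0.0003, 0, 0],
    [0, 0.0035, 0.0003, 0, 0],
    [0, 0.0035, 0.0003, 0, 0],
    [0, 0.0035, 0.0003, 0, 0],
    [0, 0.0035, 0.0003, 0, 0],
  ],
)

```text
clock: 9.37
position: [0.5022, -0.0989, 0.061]
ee_rot: [-0.706, -0.032, 0.707, -0.032]
ft_force: [-8.0, -1.1, 3.0]
grip_width: 0.002
```

Call:
step_arm(
  increments=[
    [0, 0.002, 0.0002, 0, 0],
    [0, 0.002, 0.0002, 0, 0],
  ],
)

```text
clock: 9.53
position: [0.5063, -0.0985, 0.061]
ee_rot: [-0.706, -0.032, 0.707, -0.032]
ft_force: [-7.0, -0.9, 2.2]
grip_width: 0.001
```

Call:
step_arm(
  increments=[
    [0, 0.0015, 0.0001, 0, 0],
    [0, 0.0015, 0.0001, 0, 0],
  ],
)

```text
clock: 9.7
position: [0.5073, -0.0985, 0.0604]
ee_rot: [-0.704, -0.032, 0.709, -0.032]
ft_force: [-19.5, -1.4, 8.1]
grip_width: -0.003
```

Call:
step_arm(
  increments=[
    [0, 0.001, 0.0001, 0, 0],
    [0, 0.001, 0.0001, 0, 0],
  ],
)

```text
clock: 9.87
position: [0.5071, -0.0988, 0.0597]
ee_rot: [-0.703, -0.032, 0.71, -0.032]
ft_force: [-26.5, -1.6, 9.1]
grip_width: 0.0
```

Call:
step_arm(
  increments=[
    [0, 0, 0, 0, 0],
    [0, 0, 0, 0, 0],
    [0, -0.006, 0, 0, 0],
    [0, -0.015, 0, 0, 0],
    [0, -0.02, -0.001, 0, 0],
    [0, -0.01, 0, 0.03, 0],
    [0, 0, 0, 0.04, 0],
    [0, 0, 0, 0.04, 0],
    [0, -0.01, -0.03, 0.03, 0],
    [0, -0.01, -0.04, 0, 0],
    [0, 0, -0.04, 0, 0],
    [0, 0, -0.04, 0, 0],
  ],
)

```text
clock: 10.87
position: [0.4418, -0.2496, 0.2015]
ee_rot: [0.708, 0.032, -0.705, 0.033]
ft_force: [0.9, 0.8, -0.8]
grip_width: 0.001
```

Call:
step_arm(
  increments=[
    [0, 0, -0.04, 0, 0],
    [0, 0, -0.04, 0, 0],
    [0, 0, -0.04, 0, 0],
    [0, 0, 0, 0, 0],
    [0, 0, 0, 0, 0],
  ],
)

```text
clock: 11.28
position: [0.4409, -0.37, 0.1996]
ee_rot: [0.706, 0.031, -0.706, 0.031]
ft_force: [-0.1, 0.7, -0.5]
grip_width: -0.001
```

```bash
python3 - <<'E'
from h import *
p=camera('top'); cv2.imwrite('pics/t5.png',cv2.resize(p['color'][120:270,240:420,::-1],None,fx=4,fy=4,interpolation=cv2.INTER_CUBIC))
P=pts(p,np.argwhere(p['range_z']>0)); K=P[(P[:,2]>.088)&(P[:,2]<.1)&(abs(P[:,0]-.63)<.025)&(abs(P[:,1]-.015)<.035)]
k=K.mean(0)[:2]-[.550,.007]; print(len(K),'cam deg',np.degrees(np.arctan2(k[1],k[0]))-5)
L=P[(P[:,2]>.103)&(P[:,2]<.118)&(abs(P[:,0]-.5)<.06)&(abs(P[:,1]+.1)<.045)]
print(len(L),L.mean(0))
u=np.array([np.cos(np.radians(5)),np.sin(np.radians(5))]); w=np.array([-u[1],u[0]])
F=np.c_[(P[:,:2]-[.564,-.043])@u,(P[:,:2]-[.564,-.043])@w,P[:,2]]
R=F[(abs(F[:,1]+.05)<.012)&(F[:,2]>.075)&(F[:,2]<.093)&(F[:,0]>-.04)]; print('roll x',R[:,0].min(),R[:,0].max(),'ztop',R[:,2].mean(),np.percentile(R[:,2],95))
print(monitor.get_obs()['position'],monitor.get_obs()['ft_force'])
E
```

```text
43 cam deg 1.988287175705981
103 [ 0.52332677 -0.09644642  0.10990494]
roll x -0.03973210900878583 0.10824366833815761 ztop 0.08534380803162488 0.08778043482914744
[ 0.44162787 -0.36802675  0.19972014] [0.84794437 0.44048545 0.15298671]
```

View pics/t5.png

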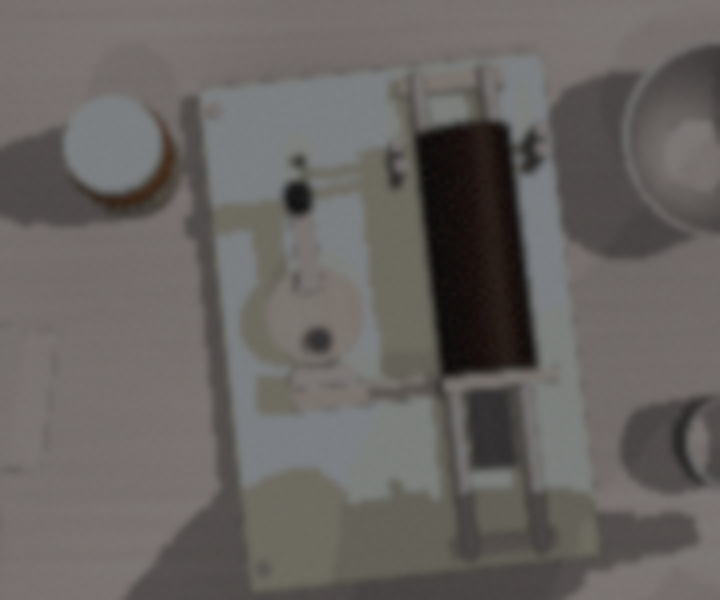

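```bash
python3 -c "
from h import *
print(ticket.hand_in())"
```

```text
the job is handed in; nothing more can be done
None
```

The roll has been fed one slice on and the job is handed in; hand-in gives no verdict, so what follows is from my own measurements.

- **Cam:** I pushed the lever knob clockwise with the closed fingertips, and it was about 2° from its low point before and after the pusher move.
- **Pusher:** I then pushed the plate forward 43 mm, until the wrist force rose from about 8 N to 27 N at the end stop. That puts the pusher at least 43 mm along its travel (more than 41 mm is needed).
- **Roll:** It lies in the cradle against the plate, with its centre at about x = 0.034 m in the feeder frame (allowed 0.026–0.065 m). Its top is about 0.087 m above the bench, as it should be when seated.
- **Other objects:** The jar, bowl and cutter ring look unmoved in the last top picture. I did not measure them, and that crop shows only part of the spatula; no contact with any of them showed in the forces I read.
- **Arm:** It finished clear of everything at about 11.3 s, with no contact force. None of my checks failed or disagreed.

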